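# Stow the forming bar behind the bench stop

### The job

Push the loose wooden forming bar along the bench into its open-fronted bay until it lies fully home, flat against the back board along its whole length. A fixed post stands in front of one end of the bay, so work the bar past it by pushing first one end and then the other; only push it with the closed fingers, never lift or tip it, and leave the bowls, lid, ewer, beaker, hammer and scriber where they are.

Things in the scene. Friction and masses are not known exactly. Their poses are not given: they have to be found in the camera images.
- bar: Loose straight bar of dark brown wood with a blue band near each end, about 0.14 kg, 280 mm long (its y axis), 26 mm wide (its x axis), 24 mm high. Origin at the centre of its underside. Both ends are alike. It slides easily on the bench.
- bar_end_a (a point): Centre of the bar's end face at its +y end, half-way up (12 mm).
- bar_end_b (a point): Centre of the bar's end face at its -y end, half-way up (12 mm).
- bay: Fixed wooden bay, no floor, open on its -x side (to the robot). Origin on the bench, middle of the back board's inner face; x away from the opening, y along the board. Walls 18 mm thick, 40 mm high; end cheeks span x -75 to 0 mm, inner faces at y = +/-155 mm. Bar home: its origin at x = -13 mm, its length along y.
- post: Fixed upright steel post with a red cap, 21 mm across, 60 mm high, origin at its foot. It stands in one of two sockets at x = -65 mm, y = +115 or -115 mm in the bay's frame (varies). 54 mm are free between it and the back board, 260 mm between it and the far cheek: less than the bar's length.
- socket: The other socket, empty: a flush brass ring 34 mm across in the bench, at the mirrored place; no obstacle.
- bowl_a: Loose white ceramic bowl with blue marks, 90 mm across, 55 mm high, origin under its centre, beside the +y end of the bay. Leave alone.
- bowl_b: Loose white ceramic bowl like the other, 90 mm across, 55 mm high, beside the -y end of the bay. Leave alone.
- pot_lid: Loose painted ceramic lid, 100 mm across, 29 mm high, behind the bay. Leave alone.
- ewer: Loose yellow ewer with spout and handle, about 165 mm high, at the left of the bench. Leave alone.
- beaker: Loose clear plastic beaker, 76 mm across, 100 mm high, at the right of the bench. Leave alone.
- hammer: Loose hammer, 240 mm long, lying at the right near the robot. Leave alone.
- scriber: Loose scriber with a handle, 180 mm long, lying behind the bay. Leave alone.

How it is judged:
At the end, for the whole second after the job is handed in: The bar lies flat on the bench between the cheeks of the bay, behind the post, at rest, with both ends no more than 8 mm away from the back board (x of bar_end_a in the frame of bay between -0.021 and 0 m and x of bar_end_b in the frame of bay between -0.021 and 0 m and y of bar in the frame of bay between -0.019 and 0.019 m and height (world z) of bar below 0.006 m and angle between bar's own z axis and vertical below 0.06 rad and linear speed of bar below 0.01 m/s); the robot touches nothing.
It fails at once if the bar is lifted off the bench (height (world z) of bar above 0.012 m).
It fails at once if the bar is tipped (angle between bar's own z axis and vertical above 0.2 rad).
It fails at once if a bystander is moved more than 30 mm (distance of any of bowl_a, bowl_b, pot_lid, ewer, beaker, hammer, scriber from where it was at the start of the episode above 0.03 m).
It also fails if it takes over 58 s, if anything falls off the work surface, if the arm or the gripper's body presses on something with over 40 N, if the wrist force passes 120 N, or if a joint passes its speed limit or range.

### The arm

A 6-joint arm with a two-finger parallel gripper is mounted at the origin on the work surface. World frame = base frame: x ahead of the robot, y to its left, z up, the work surface at z = 0. Lengths are in m, angles in rad, forces in N, time in s.
With the tool pointing down it reaches from about 0.375 to 0.9 m from the base axis. Payload 3.1 kg.
Tool frame: the origin (TCP) lies on the front face of the gripper's body, between the roots of the fingers; the fingertips stand 73 mm ahead of it and the grasp point (between the pads) lies 54 mm ahead of it (manip.finger_overhang is the distance from the TCP to the fingertips, in m); z points along the fingers, y is the direction in which the jaws open and shut (so a half turn about z gives the same grasp; the last joint's range is limited). The gripper opens to 85 mm and grips with 20 to 120 N. Pads are 22 mm wide; open, the fingers measure 114 mm over their backs; the gripper's body (76 mm by 85 mm) begins 54 mm behind the grasp point. The pads swing forward as they close: fully open they stand 13 mm farther back than shut.
Start: joints at [1.117, 0.527, 1.433, -0, 1.181, -0.178], TCP at [0.17, 0.602, 0.304] pointing down, gripper open.
Joint ranges: [-3.08, 3.08], [-0.75, 2.2], [0.22, 2.44], [-1.43, 4.57], [0, 2.65], [-2.85, 2.85]. Speed limits (rad/s): [2.79, 2.79, 3.14, 3.14, 3.14, 3.14].

### API

Orientations are given as a unit quaternion [x, y, z, w].
In Python, from station import manip gives the robot as it stands.
- The arm moves only by the tool apply_moves, never from a script. Its argument "increments" is a list that holds one entry, the list of rows, each a list of 4 numbers: the shift along the tool's x, y, z in m, then the turn about the tool's z in degrees. In form: [[[dx, dy, dz, spin], ...]]. A call has 1 to 5 rows; each row shifts and turns the pose as measured when the row begins, along the tool's axes as they then stand; what a row does not reach is not made up. A row lasts 1/10 s, in which the tool goes at most 50 mm and 8.59 degrees, less where a joint would pass 70% of its speed; a pose out of reach is approached as far as the arm can. A call with a gripper value outside its range is refused whole. "fingers" is the opening, from 0 (shut) to 1 (fully open), set as the call begins (left out, the last holds). The fingers move at their own pace and stop on an object; "newtons" is the grip in N (left out, the last holds). Time passes only in rows, so rows that do not move let the fingers close. It gives the time, the measured TCP pose, the force and the opening at its end, in the units of the state.
- manip.sense(): the state, without advancing time (a new reading comes with each control period).
- manip.snapshot(name): name is "scene" or "side" or "wrist"; returns (picture, depth): 384x512x3 uint8, red, green, blue; 384x512 float32, m along the optical axis (not along the pixel's ray), 0 where there is no reading.
- manip.camera_model(name): a dict with "mtx" (3x3 intrinsics, pixels), "R" (3x3) and "t" (3): a world point X has camera coordinates R X + t; the wrist camera has in their place "mount" (4x4, takes a point from camera to tool coordinates, whose origin is the TCP and whose axes are the flange's). Camera axes: x right, y down, z forward; pixel columns grow to the right and rows downward; lengths in m; the calibration is good to about 2 mm. A picture is of the moment at which its call begins: read the wrist's pose just before it. camera_model takes no time and is no camera call.
- manip.sign_off(): hands the job in, once; it reports no verdict.
The state is a dict: "t": time; "q": joint angles; "qd": joint speeds; "tau": joint torques, N m; "tcp_pos": TCP position; "tool_rot": TCP orientation; "force": force on the tool from outside, world axes, zero at the start; "ft_torque": the same for the moment, N m; "finger_gap": opening from 0.0 (shut) to 1.0 (fully open).
Only numpy, scipy, OpenCV 4.12 (cv2) and the standard library are available. Lean on these libraries where they do the work, as an engineer would, in place of code of your own. Each camera call takes 0.05 s, during which the arm holds its last target.

## Working session

There is one attempt and no reset: what is moved stays moved. The work goes in short steps, Python scripts to look and compute and a tool call to move; the robot and the scene stay as the last step left them, time stands still between calls to the robot, and variables do not carry over. Pictures are saved under pics/ and viewed, and the job is handed in when it is done.

Besides the shell and the picture viewer there is one more tool, called after "Emit:" as name(argument=value, ...), one argument or row to a line, values as JSON. apply_moves: Moves the arm, as the interface text tells. Its arguments: {"type":"object","properties":{"increments":{"type":"array","items":{"type":"array","items":{"type":"array","items":{"type":"number"}}}},"fingers":{"type":"number"},"newtons":{"type":"number"}},"required":["increments"]}

```bash
ls; mkdir -p pics
python3 - <<'E'
from station import manip
import cv2,numpy as np
print(manip.sense()); print(manip.finger_overhang)
for n in("scene","side"):
    p,d=manip.snapshot(n); cv2.imwrite(f"pics/{n}0.png",p[:,:,::-1]); np.savez(f"pics/{n}0.npz",p=p,d=d)
    c=manip.camera_model(n); print(n,c)
print(manip.camera_model("wrist"))
E
```

```text
pics
{'t': 0.0, 'q': array([ 1.11750299e+00,  5.28463006e-01,  1.43391177e+00,  1.35175462e-05,
        1.18138948e+00, -1.78455711e-01]), 'qd': array([ 0.00028867, -0.0008404 ,  0.00019796,  0.00102432,  0.00127113,
       -0.00070496]), 'tau': array([ 3.76825074e-04, -4.42348766e+01, -1.78025830e+01, -1.61308785e-04,
        8.41820467e-03,  6.82475623e-07]), 'tcp_pos': array([0.16931113, 0.60104576, 0.30293238]), 'tool_rot': array([ 1.36989189e-01,  9.90571947e-01, -1.03013972e-03, -3.43242571e-04]), 'force': array([-0.17600852,  0.7814379 , -0.62212984]), 'ft_torque': array([ 0.03848481,  0.04499791, -0.05636663]), 'finger_gap': 0.999563106998652}
0.0726
scene {'mtx': array([[392.67806571,   0.        , 256.32190052],
       [  0.        , 392.67806571, 189.50948377],
       [  0.        ,   0.        ,   1.        ]]), 'R': array([[ 0.57560025,  0.81768616,  0.00858438],
       [ 0.70819152, -0.49321933, -0.5051727 ],
       [-0.40883874,  0.29685692, -0.86297558]]), 't': array([-0.34855728, -0.39736311,  1.6086118 ])}
side {'mtx': array([[462.82555682,   0.        , 255.21268583],
       [  0.        , 462.82555682, 185.80166482],
       [  0.        ,   0.        ,   1.        ]]), 'R': array([[ 0.66001542, -0.75124268, -0.00375364],
       [-0.54094994, -0.47178063, -0.69627307],
       [ 0.52129915,  0.46158149, -0.71776718]]), 't': array([-0.41876773,  0.35025772,  1.10080011])}
{'mtx': array([[329.96467223,   0.        , 257.80754416],
       [  0.        , 329.96467223, 187.44541725],
       [  0.        ,   0.        ,   1.        ]]), 'mount': array([[-1.50377482e-03, -9.63964571e-01, -2.66026400e-01,
         6.81361596e-02],
       [ 9.99998771e-01, -1.56760976e-03,  2.76186918e-05,
        -9.40018218e-04],
       [-4.43649022e-04, -2.66026031e-01,  9.63965743e-01,
        -7.09815616e-02],
       [ 0.00000000e+00,  0.00000000e+00,  0.00000000e+00,
         1.00000000e+00]])}
```

View pics/scene0.png

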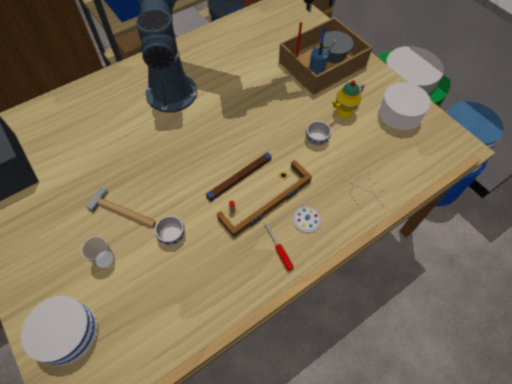

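View pics/side0.png

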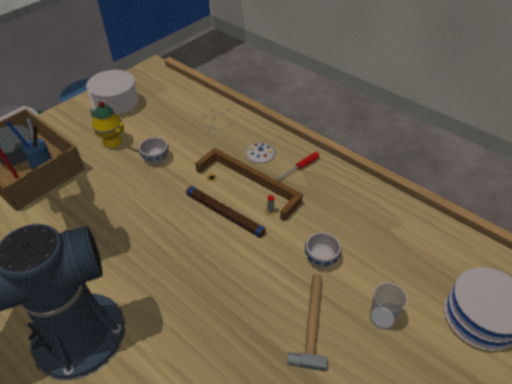

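Both views show the bar in front of the bay: in the scene view its ends are at about (211,193) and (267,157). The red-capped post is at (232,204), at the bay's -y end, and the brass socket is at (283,175). Next I'll measure these by colour masks.

```bash
cat > h.py <<'E'
from station import manip
import cv2,numpy as np
def ray(n,u,v,cm=None):
    c=cm or manip.camera_model(n); R,t,K=c['R'],c['t'],c['mtx']
    o=-R.T@t; d=R.T@np.linalg.solve(K,np.array([u,v,1.])); return o,d
def onplane(n,u,v,z):
    o,d=ray(n,u,v); return o+d*(z-o[2])/d[2]
def tri(a,b):
    # two (o,d) rays -> midpoint, gap
    A=np.stack([a[1],-b[1]],1); s=np.linalg.lstsq(A,b[0]-a[0],rcond=None)[0]
    p=a[0]+a[1]*s[0]; q=b[0]+b[1]*s[1]; return (p+q)/2,np.linalg.norm(p-q)
def proj(n,X):
    c=manip.camera_model(n); p=c['mtx']@(c['R']@np.asarray(X)+c['t']); return p[:2]/p[2]
E
python3 - <<'E'
import cv2,numpy as np
for n,(x,y,w,h) in dict(scene=(190,135,140,115),side=(170,130,150,120)).items():
    p=np.load(f"pics/{n}0.npz")['p'][:,:,::-1]
    cv2.imwrite(f"pics/{n}0z.png",cv2.resize(p[y:y+h,x:x+w],None,fx=5,fy=5,interpolation=cv2.INTER_CUBIC))
E
```

```text
(no output)
```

View pics/scene0z.png

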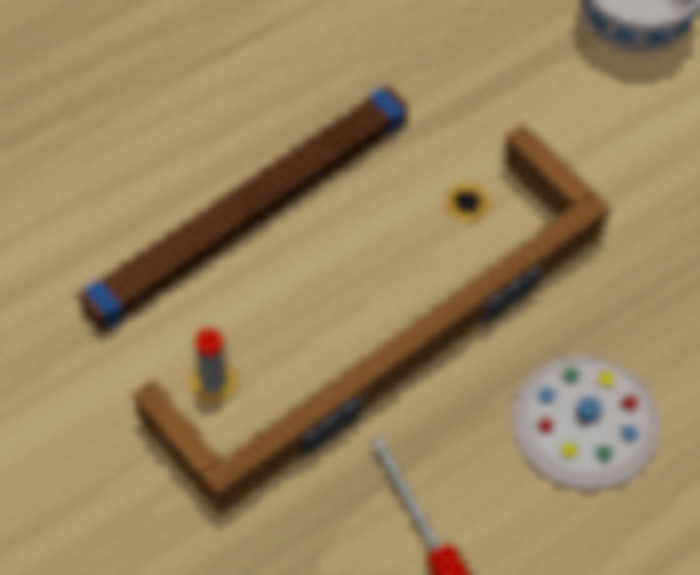

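View pics/side0z.png

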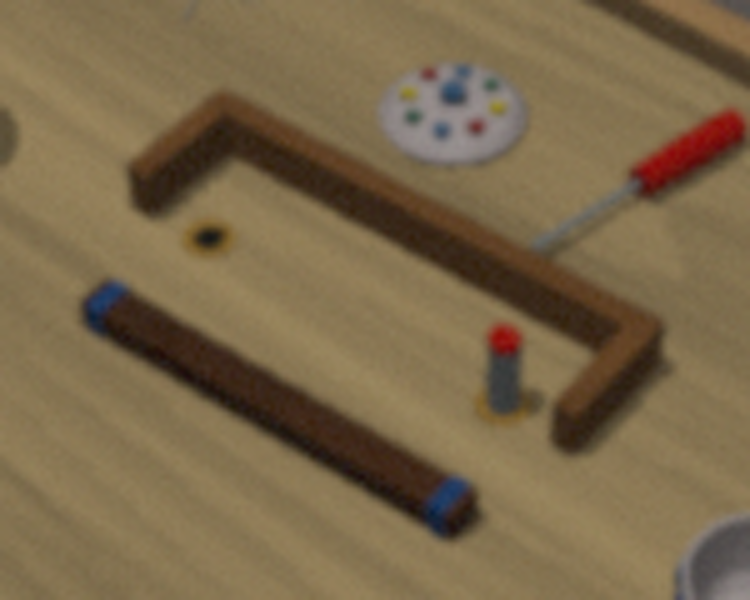

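The zoomed crops show the bar's corners, the bay's top corners, the post cap and the socket clearly. I'll triangulate the matching points.

Run:
```python
from h import *
off=dict(scene=(190,135),side=(170,130))
def px(n,U,V): return (U+.5)/5-.5+off[n][0],(V+.5)/5-.5+off[n][1]
# matching: name, scene zoom, side zoom
P=dict(cap=((209,338),(505,334)),socket=((467,202),(209,237)),postring=((213,385),(503,408)),
 bay_mY_front=((148,388),(566,412)),bay_mY_outcorner=((218,487),(660,326)),
 bay_pY_outcorner=((603,208),(222,94)),bay_pY_front=((517,131),(138,172)))
for k,(a,b) in P.items():
    X,g=tri(ray('scene',*px('scene',*a)),ray('side',*px('side',*b)))
    print(k,X.round(4),'gap',round(g,4))
print('socket z0',onplane('scene',*px('scene',467,202),0),onplane('side',*px('side',209,237),0))
print('ring z0',onplane('scene',*px('scene',213,385),0),onplane('side',*px('side',503,408),0))
for n in('scene','side'):
    p=np.load(f'pics/{n}0.npz')['p']; hsv=cv2.cvtColor(p,cv2.COLOR_RGB2HSV)
    # dark brown or blue
    x,y=off[n]; roi=np.zeros(p.shape[:2],bool); roi[y:y+115,x:x+140]=1
    blue=(hsv[...,0]>95)&(hsv[...,0]<130)&(hsv[...,1]>120)&(hsv[...,2]>80)&roi
    nn,l,s,c=cv2.connectedComponentsWithStats(blue.astype(np.uint8))
    for i in range(1,nn):
        if s[i,4]>8: print(n,'blue',s[i,4],c[i].round(1),onplane(n,*c[i],.024).round(4))
```

```text
cap [ 0.5962 -0.0934  0.059 ] gap 0.0013
socket [ 0.5802  0.1359 -0.0008] gap 0.0022
postring [ 0.5967 -0.0937 -0.0062] gap 0.0024
bay_mY_front [ 0.5921 -0.1414  0.032 ] gap 0.0015
bay_mY_outcorner [ 0.6789 -0.1428  0.0345] gap 0.0005
bay_pY_outcorner [0.6552 0.1952 0.0354] gap 0.0028
bay_pY_front [0.5692 0.1856 0.0335] gap 0.0006
socket z0 [0.58110894 0.13443855 0.        ] [0.57980135 0.13670841 0.        ]
ring z0 [ 0.60000607 -0.09636447  0.        ] [ 0.59248117 -0.09575817  0.        ]
scene blue 13 [267.  155.4] [0.4919 0.1271 0.024 ]
scene blue 18 [210.3 194.4] [ 0.5132 -0.1272  0.024 ]
side blue 15 [190.3 189.3] [0.4847 0.1287 0.024 ]
side blue 19 [258.8 228.6] [ 0.5063 -0.1262  0.024 ]
```

```bash
cat >> h.py <<'E'
TH=np.arctan2(.016,.2293); XB=np.array([np.cos(TH),np.sin(TH)]); YB=np.array([-np.sin(TH),np.cos(TH)])
OB=(np.array([.5964,-.0935])+np.array([.5804,.1358]))/2+.065*XB
def tobay(p): d=np.asarray(p)[:2]-OB; return np.array([d@XB,d@YB])
def toworld(b): return OB+b[0]*XB+b[1]*YB
E
python3 - <<'E'
from h import *
print(OB,TH)
for k,a,b in (('bowl_a',(318.5,128),(153.5,147)),('bowl_b',(170,227),(323,244)),('A',(267,155.4),(190.3,189.3)),('B',(210.3,194.4),(258.8,228.6)),('postcap',(231.4,202.2),(270.6,196.4))):
    X,g=tri(ray('scene',*a),ray('side',*b)); print(k,X.round(4),g.round(4),'bay',tobay(X).round(4))
s=manip.sense(); print('tcp bay',tobay(s['tcp_pos']))
E
```

```text
[0.65324234 0.02567454] 0.06966466668469377
bowl_a [0.5193 0.3384 0.0536] 0.0082 bay [-0.1118  0.3213]
bowl_b [ 0.5586 -0.3023  0.0555] 0.0017 bay [-0.1173 -0.3206]
A [0.488  0.1313 0.0183] 0.0033 bay [-0.1575  0.1169]
B [ 0.5096 -0.1247  0.0185] 0.0027 bay [-0.1538 -0.14  ]
postcap [ 0.5962 -0.0934  0.059 ] 0.0013 bay [-0.0652 -0.1148]
tcp bay [-0.44268014  0.60772895]
```

Emit:
apply_moves(
  increments=[
    [[0, 0, 0, -6.6], [0, 0, 0, -6.6], [0, 0, 0, -6.5], [-0.03, -0.02, 0, 0], [-0.04, -0.03, 0, 0]],
  ],
  fingers=0,
  newtons=40,
)

```text
t: 0.6
tcp_pos: [0.2391, 0.5577, 0.3]
tool_rot: [-0.046, 0.999, -0.002, -0.003]
force: [0.6, -0.5, 0.1]
finger_gap: 0.143
```

```bash
cat > st.py <<'E'
from h import *
from scipy.spatial.transform import Rotation as Ro
s=manip.sense(); R=Ro.from_quat(s['tool_rot']).as_matrix()
ang=np.degrees(np.arctan2(R[1,0],R[0,0]))%360-(180+np.degrees(TH))
print('t',round(s['t'],2),'bay mm',(tobay(s['tcp_pos'])*1e3).round(1),'tip z mm',round((s['tcp_pos'][2]-.0726)*1e3,1),'yaw err',round(ang,2),'tilt',R[:,2].round(3),'F',s['force'].round(1),'gap',round(s['finger_gap'],3))
E
python3 st.py
```

```text
t 0.6 bay mm [-376.1  559.6] tip z mm 227.4 yaw err 1.34 tilt [-0.005 -0.005 -1.   ] F [ 0.6 -0.5  0.1] gap 0.143
```

Emit:
apply_moves(
  increments=[
    [[-0.035, -0.035, 0, -1], [-0.035, -0.035, 0, 0], [-0.035, -0.035, 0, 0], [-0.03, -0.04, 0, 0], [-0.02, -0.045, 0, 0]],
  ],
)

```text
t: 1.1
tcp_pos: [0.418, 0.3836, 0.2979]
tool_rot: [-0.058, 0.998, -0.003, -0.003]
force: [0.2, -0.7, -0.1]
finger_gap: -0.001
```

Emit:
apply_moves(
  increments=[
    [[-0.01, -0.048, 0, 0], [0, -0.049, 0, 0], [0, -0.049, 0, 0], [0, -0.049, 0, 0], [0, -0.049, 0, 0]],
  ],
)

```text
t: 1.6
tcp_pos: [0.459, 0.1377, 0.2974]
tool_rot: [-0.058, 0.998, -0.003, -0.002]
force: [1.1, -0.1, -0.9]
finger_gap: 0.0
```

Emit:
apply_moves(
  increments=[
    [[0, -0.049, 0, 0], [0, -0.049, 0, 0], [0, -0.049, 0, 0], [0, -0.049, 0, 0], [0, -0.049, 0, 0]],
  ],
)

```text
t: 2.1
tcp_pos: [0.4851, -0.111, 0.2978]
tool_rot: [-0.057, 0.998, -0.002, -0.003]
force: [1.3, 0.1, 0.3]
finger_gap: 0.002
```

```bash
python3 st.py
```

```text
t 2.1 bay mm [-177.2 -124.6] tip z mm 225.2 yaw err 2.59 tilt [-0.005 -0.004 -1.   ] F [1.3 0.1 0.3] gap 0.002
```

Emit:
apply_moves(
  increments=[
    [[-0.011, -0.038, 0, 2.6], [-0.011, -0.038, 0, 0], [0, 0, 0.045, 0], [0, 0, 0.045, 0], [0, 0, 0.04, 0]],
  ],
)

```text
t: 2.6
tcp_pos: [0.5198, -0.2013, 0.17]
tool_rot: [-0.028, 1.0, -0.009, 0.007]
force: [0.1, -0.4, -1.2]
finger_gap: -0.003
```

```bash
python3 st.py
python3 - <<'E'
from h import *
s=manip.sense(); p,d=manip.snapshot("wrist"); cv2.imwrite("pics/w1.png",p[:,:,::-1])
E
```

```text
t 2.6 bay mm [-148.9 -217.1] tip z mm 97.4 yaw err -0.78 tilt [ 0.014 -0.017 -1.   ] F [ 0.1 -0.4 -1.2] gap -0.003
```

View pics/w1.png

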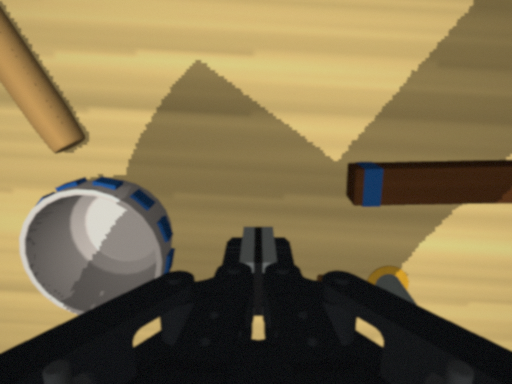

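The wrist picture shows the bar's -y end at (348,183), bowl_b at (100,240) and the post ring at (390,275). The closed fingertips are at about (258,235). I'll locate the bar end from this picture.

```bash
cat >> h.py <<'E'
from scipy.spatial.transform import Rotation as Ro
def wray(u,v,s):
    c=manip.camera_model('wrist'); M=c['mount']; R=Ro.from_quat(s['tool_rot']).as_matrix()
    d=R@M[:3,:3]@np.linalg.solve(c['mtx'],np.array([u,v,1.])); o=R@M[:3,3]+s['tcp_pos']; return o,d
def wplane(u,v,z,s):
    o,d=wray(u,v,s); return o+d*(z-o[2])/d[2]
E
python3 - <<'E'
from h import *
s=manip.sense()
for u,v in((360,163),(360,205),(490,161),(490,203)): print((tobay(wplane(u,v,.024,s))*1e3).round(1))
print('ring',(tobay(wplane(390,276,0,s))*1e3).round(1))
E
```

```text
[-178.  -150.5]
[-149.4 -148.6]
[-178.2  -67.3]
[-149.8  -62.5]
ring [ -81.7 -113.5]
```

```bash
python3 st.py
python3 - <<'E'
from h import *
manip.snapshot("scene")
s=manip.sense(); p,d=manip.snapshot("wrist"); cv2.imwrite("pics/w2.png",p[:,:,::-1]); np.savez('pics/w2.npz',p=p,d=d)
hsv=cv2.cvtColor(p,cv2.COLOR_RGB2HSV)
blue=(hsv[...,0]>95)&(hsv[...,0]<130)&(hsv[...,1]>120)&(hsv[...,2]>60)
nn,l,st,c=cv2.connectedComponentsWithStats(blue.astype(np.uint8))
for i in range(1,nn):
    if st[i,4]>100: print(st[i],c[i].round(1),(tobay(wplane(*c[i],.024,s))*1e3).round(1))
y=(hsv[...,0]>10)&(hsv[...,0]<32)&(hsv[...,1]>170)&(hsv[...,2]>90)
nn,l,st,c=cv2.connectedComponentsWithStats(y.astype(np.uint8))
for i in range(1,nn):
    if st[i,4]>60: print('ring?',st[i],c[i].round(1))
E
python3 st.py
```

```text
t 2.65 bay mm [-152.2 -214.9] tip z mm 90.7 yaw err -0.8 tilt [ 0.002 -0.01  -1.   ] F [-0.6  0.3 -4.2] gap 0.003
[358 177  20  38 662] [367.  195.3] [-155.5 -142.8]
[ 84 187  24  12 172] [ 95.7 192.7] [-159.5 -325.7]
ring? [369 275  35  23 299] [389.2 282.5]
t 2.75 bay mm [-150.8 -215. ] tip z mm 96.2 yaw err -0.73 tilt [ 0.005 -0.012 -1.   ] F [-0.7  0.5  0.7] gap -0.0
```

View pics/w2.png

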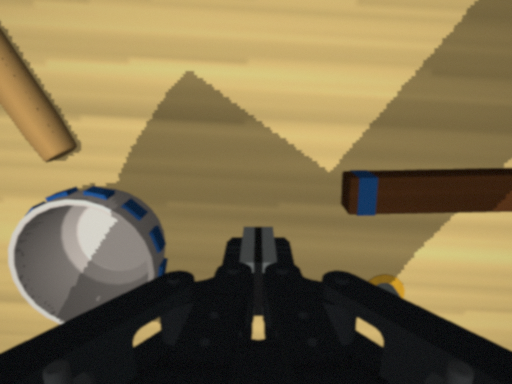

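Emit:
apply_moves(
  increments=[
    [[0.003, 0.005, 0.03, -0.7], [0, 0, 0.025, 0], [0, 0, 0.015, 0], [0, 0, 0.006, 0], [0, 0, 0, 0]],
  ],
)

```text
t: 3.25
tcp_pos: [0.5216, -0.1979, 0.1007]
tool_rot: [-0.036, 0.999, -0.011, 0.01]
force: [-0.0, 0.9, -0.4]
finger_gap: 0.001
```

```bash
python3 st.py
```

```text
t 3.25 bay mm [-146.9 -213.9] tip z mm 28.1 yaw err 0.13 tilt [ 0.022 -0.022 -1.   ] F [-0.   0.9 -0.4] gap 0.001
```

Emit:
apply_moves(
  increments=[
    [[0.004, 0, 0.01, 0], [0.003, 0, 0.006, 0], [0, 0, 0, 0]],
  ],
)

```text
t: 3.55
tcp_pos: [0.5162, -0.1997, 0.0867]
tool_rot: [-0.036, 0.999, -0.013, 0.013]
force: [-0.3, -0.0, 0.4]
finger_gap: 0.003
```

```bash
python3 st.py
```

```text
t 3.55 bay mm [-152.4 -215.3] tip z mm 14.1 yaw err 0.17 tilt [ 0.027 -0.026 -0.999] F [-0.3 -0.   0.4] gap 0.003
```

Emit:
apply_moves(
  increments=[
    [[0.004, 0.015, 0.002, 0], [0, 0.015, 0, 0], [0, 0.01, 0, 0], [0, 0.006, 0, 0], [0, 0.006, 0, 0]],
  ],
)

```text
t: 4.05
tcp_pos: [0.5078, -0.144, 0.0836]
tool_rot: [-0.036, 0.999, -0.014, 0.013]
force: [-0.3, -1.0, 0.4]
finger_gap: -0.002
```

```bash
python3 st.py
```

```text
t 4.05 bay mm [-156.9 -159.1] tip z mm 11.0 yaw err 0.16 tilt [ 0.028 -0.026 -0.999] F [-0.3 -1.   0.4] gap -0.002
```

Emit:
apply_moves(
  increments=[
    [[0, 0.008, 0, 0], [0, 0.008, 0, 0], [0, 0.008, 0, 0], [0, 0.008, 0, 0], [0, 0.006, 0, 0]],
  ],
)

```text
t: 4.55
tcp_pos: [0.5071, -0.1043, 0.0836]
tool_rot: [-0.036, 0.999, -0.016, 0.016]
force: [0.7, -2.9, 1.6]
finger_gap: -0.0
```

```bash
python3 st.py;  python3 - <<'E'
from h import *
s=manip.sense(); p,d=manip.snapshot("wrist"); cv2.imwrite("pics/w3.png",p[:,:,::-1])
p,d=manip.snapshot("scene"); cv2.imwrite("pics/s3.png",cv2.resize(p[110:270,180:350,::-1],None,fx=4,fy=3.7))
E
```

```text
t 4.55 bay mm [-154.9 -119.5] tip z mm 11.0 yaw err 0.22 tilt [ 0.034 -0.03  -0.999] F [ 0.7 -2.9  1.6] gap -0.0
```

View pics/w3.png

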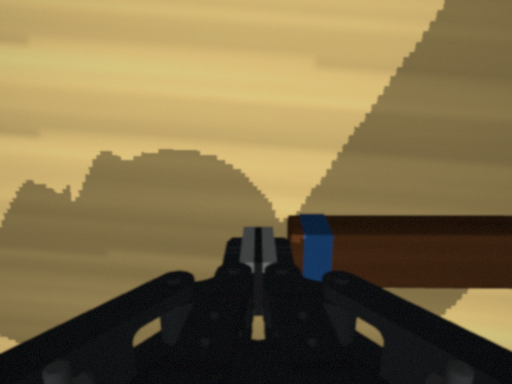

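View pics/s3.png

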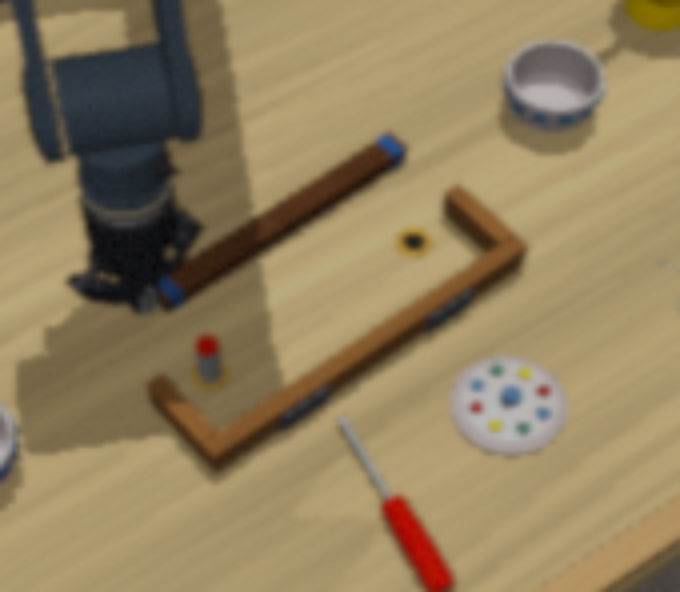

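The bar slid about 45 mm along its axis without turning: in the wrist view the end is square against the fingertip at (290,245). I'll keep pushing.

Emit:
apply_moves(
  increments=[
    [[0, 0.008, 0, 0], [0, 0.008, 0, 0], [0, 0.008, 0, 0], [0, 0.007, 0, 0], [0, 0.003, 0, 0]],
  ],
)

```text
t: 5.15
tcp_pos: [0.5044, -0.0682, 0.0824]
tool_rot: [-0.036, 0.999, -0.016, 0.016]
force: [-0.3, -2.8, 2.2]
finger_gap: -0.001
```

```bash
python3 st.py;  cat > look.py <<'E'
import sys
from h import *
# measure blue bands from scene & side at top height
res={}
for n in('scene','side'):
    p,d=manip.snapshot(n); hsv=cv2.cvtColor(p,cv2.COLOR_RGB2HSV)
    x,y,w,h=dict(scene=(180,110,170,160),side=(150,120,160,130))[n]
    cv2.imwrite(f"pics/{n}_{sys.argv[1]}.png",cv2.resize(p[y:y+h,x:x+w,::-1],None,fx=3.6,fy=3.6,interpolation=cv2.INTER_CUBIC))
    blue=(hsv[...,0]>95)&(hsv[...,0]<130)&(hsv[...,1]>120)&(hsv[...,2]>60)
    nn,l,s,c=cv2.connectedComponentsWithStats(blue.astype(np.uint8))
    for i in range(1,nn):
        if s[i,4]>6:
            b=tobay(onplane(n,*c[i],.0215))*1e3
            if -260<b[0]<0 and abs(b[1])<240: print(n,s[i,4],c[i].round(1),'bay',b.round(1))
E
python3 look.py 4
```

```text
t 5.15 bay mm [-155.   -83.3] tip z mm 9.8 yaw err 0.2 tilt [ 0.034 -0.03  -0.999] F [-0.3 -2.8  2.2] gap -0.001
scene 15 [285.2 144.9] bay [-149.2  196.4]
scene 17 [230.6 182.2] bay [-147.1  -58.7]
side 18 [171.3 177.2] bay [-156.6  199.2]
side 8 [235.1 215.5] bay [-158.3  -57. ]
```

The bar's centre is now at about (-153,70) mm in the bay frame and still parallel to the board. Next I move the fingers round to its front.

Emit:
apply_moves(
  increments=[
    [[0, -0.015, 0, 0], [0.02, -0.003, 0, 0], [0.03, 0, 0, 0], [0.01, 0.03, 0, 0], [0, 0.03, 0, 0]],
  ],
)

```text
t: 5.75
tcp_pos: [0.4395, -0.0321, 0.0779]
tool_rot: [-0.032, 0.999, -0.014, 0.015]
force: [0.4, -0.0, -0.2]
finger_gap: -0.001
```

Emit:
apply_moves(
  increments=[
    [[0, 0.03, 0, 0], [0, 0.03, 0, 0], [0, 0.01, 0, 0], [0, 0.0, 0, 0]],
  ],
)

```text
t: 6.15
tcp_pos: [0.4308, 0.0426, 0.0746]
tool_rot: [-0.032, 0.999, -0.013, 0.01]
force: [-0.2, -0.2, 0.3]
finger_gap: -0.002
```

```bash
python3 st.py
```

```text
t 6.15 bay mm [-220.7   32.4] tip z mm 2.0 yaw err -0.27 tilt [ 0.022 -0.026 -0.999] F [-0.2 -0.2  0.3] gap -0.002
```

Emit:
apply_moves(
  increments=[
    [[-0.01, -0.003, -0.006, 0], [-0.012, -0.002, -0.003, 0], [-0.01, 0, 0, 0], [-0.006, 0, 0, 0], [-0.006, 0, 0, 0]],
  ],
)

```text
t: 6.65
tcp_pos: [0.4755, 0.0379, 0.084]
tool_rot: [-0.031, 0.999, -0.013, 0.008]
force: [-0.9, 0.0, 0.6]
finger_gap: 0.005
```

```bash
python3 st.py
```

```text
t 6.65 bay mm [-176.5   24.5] tip z mm 11.4 yaw err -0.47 tilt [ 0.017 -0.025 -1.   ] F [-0.9  0.   0.6] gap 0.005
```

In contact. Now I push the B side towards +x.

Emit:
apply_moves(
  increments=[
    [[-0.008, 0, 0, 0], [-0.008, 0, 0, 0], [-0.008, 0, 0, 0], [-0.008, 0, 0, 0], [-0.004, 0, 0, 0]],
  ],
)

```text
t: 7.15
tcp_pos: [0.511, 0.0401, 0.0837]
tool_rot: [-0.03, 0.999, -0.012, 0.004]
force: [-1.6, -0.9, 0.3]
finger_gap: 0.001
```

```bash
python3 st.py; python3 look.py 5
```

```text
t 7.15 bay mm [-140.9   24.3] tip z mm 11.1 yaw err -0.51 tilt [ 0.008 -0.024 -1.   ] F [-1.6 -0.9  0.3] gap 0.001
scene 12 [288.1 147.3] bay [-134.3  197.4]
scene 19 [238.8 190.4] bay [-102.9  -56.5]
side 15 [174.7 174.7] bay [-142.2  198.4]
side 15 [245.7 204.4] bay [-106.5  -54.8]
```

View pics/scene_5.png

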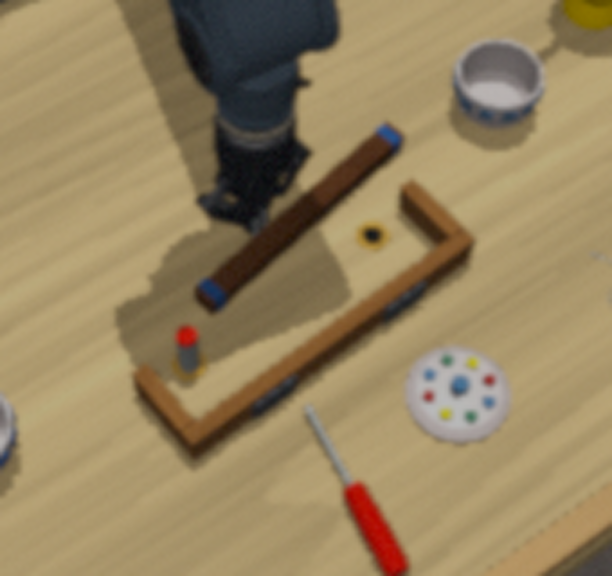

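The bar is yawing as planned: 7.5° so far, with its centre at (-121,71). I'll keep pushing at the same point.

Emit:
apply_moves(
  increments=[
    [[-0.008, 0, 0, 0], [-0.008, -0.001, 0, 0], [-0.008, -0.001, 0, 0], [-0.008, -0.001, 0, 0], [-0.004, 0, 0, 0]],
  ],
)

```text
t: 7.75
tcp_pos: [0.5501, 0.0393, 0.0837]
tool_rot: [-0.03, 0.999, -0.012, 0.004]
force: [-0.0, 0.4, 0.2]
finger_gap: -0.001
```

```bash
python3 st.py; python3 look.py 6
```

```text
t 7.75 bay mm [-102.    20.8] tip z mm 11.1 yaw err -0.5 tilt [ 0.009 -0.024 -1.   ] F [-0.   0.4  0.2] gap -0.001
scene 14 [287.9 149.6] bay [-126.9  189.8]
scene 19 [249.  200.7] bay [-49.4 -54.6]
side 16 [178.9 173.9] bay [-131.9  190.2]
side 12 [256.5 194. ] bay [-54.1 -54.9]
```

View pics/side_6.png

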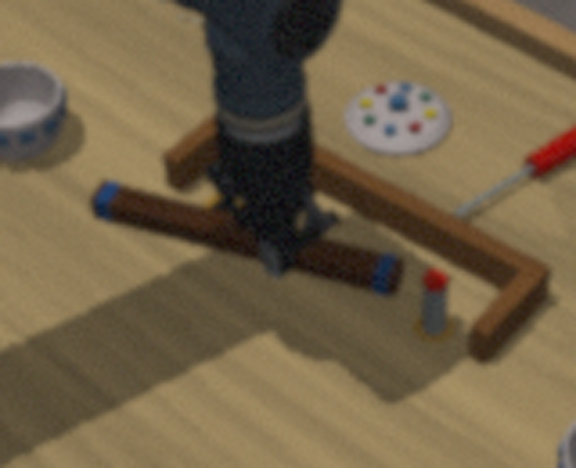

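Emit:
apply_moves(
  increments=[
    [[-0.005, 0.001, 0, 0], [0, 0, 0, 0], [0.015, 0, 0, 0], [0.03, 0.005, 0, 0], [0.03, 0.02, -0.01, 0]],
  ],
)

```text
t: 8.35
tcp_pos: [0.483, 0.0597, 0.0923]
tool_rot: [-0.029, 0.999, -0.013, 0.01]
force: [-1.0, -0.0, -0.0]
finger_gap: 0.002
```

```bash
python3 st.py; python3 look.py 7
```

```text
t 8.35 bay mm [-167.4   45.8] tip z mm 19.7 yaw err -0.65 tilt [ 0.02  -0.025 -0.999] F [-1. -0. -0.] gap 0.002
scene 12 [288.2 150.2] bay [-124.4  189.1]
scene 19 [250.8 201.9] bay [-41.9 -52.7]
side 20 [179.4 174.1] bay [-131.5  188.5]
side 25 [256.9 193.4] bay [-51.4 -54.4]
```

Emit:
apply_moves(
  increments=[
    [[0.01, 0, -0.045, 0], [0, 0.045, 0, 0], [0, 0.048, 0, 0], [0, 0.048, 0, 0], [0, 0.045, 0, 0]],
  ],
)

```text
t: 8.95
tcp_pos: [0.4603, 0.249, 0.1323]
tool_rot: [-0.025, 1.0, -0.011, 0.006]
force: [0.9, 0.5, 0.9]
finger_gap: 0.004
```

Emit:
apply_moves(
  increments=[
    [[0, 0, 0, -6.5], [0, 0, 0, -6.5], [0, 0, 0, -6.0], [0, 0, 0, 0]],
  ],
)

```text
t: 9.35
tcp_pos: [0.4623, 0.2579, 0.1332]
tool_rot: [-0.201, 0.979, -0.011, 0.009]
force: [-0.4, 0.4, -0.1]
finger_gap: 0.0
```

```bash
python3 st.py
python3 - <<'E'
from h import *
s=manip.sense(); p,d=manip.snapshot("wrist"); cv2.imwrite("pics/w8.png",p[:,:,::-1])
hsv=cv2.cvtColor(p,cv2.COLOR_RGB2HSV)
blue=(hsv[...,0]>95)&(hsv[...,0]<130)&(hsv[...,1]>120)&(hsv[...,2]>60)
nn,l,st,c=cv2.connectedComponentsWithStats(blue.astype(np.uint8))
for i in range(1,nn):
    if st[i,4]>100: print(st[i],c[i].round(1),(tobay(wplane(*c[i],.024,s))*1e3).round(1))
E
```

```text
t 9.35 bay mm [-174.3  244.9] tip z mm 60.6 yaw err 19.23 tilt [ 0.021 -0.018 -1.   ] F [-0.4  0.4 -0.1] gap 0.0
[137 236  23  41 771] [148.1 255.9] [-126.6  187.7]
```

View pics/w8.png

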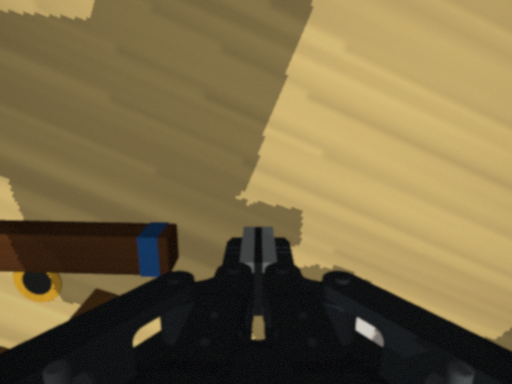

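The wrist view shows the A end at (177,247), with its band at bay (-127,188) mm. The finger is 25 mm to the side of the bar axis and about 41 mm short of contact. I'll line it up and lower.

Emit:
apply_moves(
  increments=[
    [[-0.015, 0, 0.015, 0.5], [-0.01, 0, 0.02, 0], [0, 0, 0.012, 0], [0, 0, 0.003, 0], [0, 0, 0, 0]],
  ],
)

```text
t: 9.9
tcp_pos: [0.4882, 0.2658, 0.0827]
tool_rot: [-0.19, 0.982, -0.011, 0.01]
force: [-0.4, -0.6, -0.5]
finger_gap: 0.003
```

```bash
cat >> st.py <<'E'
tip=tobay(s['tcp_pos']+R[:,2]*.0726)*1e3
print('tip bay',tip.round(1))
E
python3 st.py
```

```text
t 9.9 bay mm [-147.9  251.1] tip z mm 10.1 yaw err 17.98 tilt [ 0.024 -0.018 -1.   ] F [-0.4 -0.6 -0.5] gap 0.003
tip bay [-146.3  249.6]
```

Emit:
apply_moves(
  increments=[
    [[0, -0.012, 0, 0], [0, -0.012, 0, 0], [0, -0.008, 0, 0], [0, -0.006, 0, 0], [0, -0.008, 0, 0]],
  ],
)

```text
t: 10.4
tcp_pos: [0.506, 0.2194, 0.086]
tool_rot: [-0.19, 0.982, -0.011, 0.01]
force: [-1.7, 0.6, -0.0]
finger_gap: 0.001
```

```bash
python3 st.py
```

```text
t 10.4 bay mm [-133.4  203.6] tip z mm 13.4 yaw err 17.92 tilt [ 0.025 -0.018 -1.   ] F [-1.7  0.6 -0. ] gap 0.001
tip bay [-131.7  202.2]
```

Emit:
apply_moves(
  increments=[
    [[0, -0.007, 0, 0], [0, -0.007, 0, 0], [0, -0.007, 0, 0], [0, -0.005, 0, 0], [0, 0, 0, 0]],
  ],
)

```text
t: 10.9
tcp_pos: [0.517, 0.192, 0.087]
tool_rot: [-0.189, 0.982, -0.011, 0.011]
force: [0.2, 0.1, 0.1]
finger_gap: 0.002
```

```bash
python3 st.py; python3 look.py 9
```

```text
t 10.9 bay mm [-124.3  175.4] tip z mm 14.4 yaw err 17.8 tilt [ 0.025 -0.017 -1.   ] F [0.2 0.1 0.1] gap 0.002
tip bay [-122.6  174. ]
scene 14 [282.6 157.4] bay [-113.1  152. ]
scene 19 [244.7 210.8] bay [-28.3 -89.8]
side 12 [191.3 175.9] bay [-115.   153.3]
```

View pics/side_9.png

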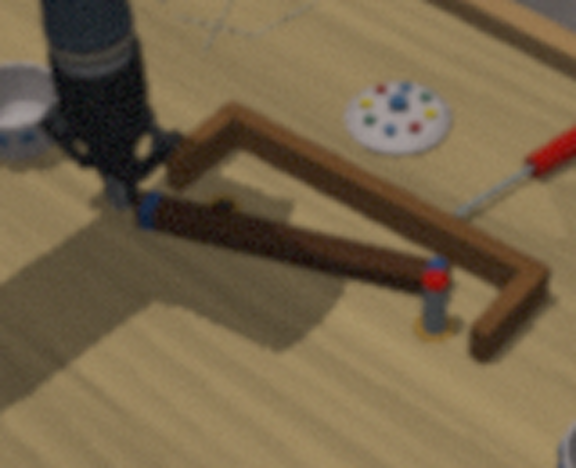

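View pics/scene_9.png

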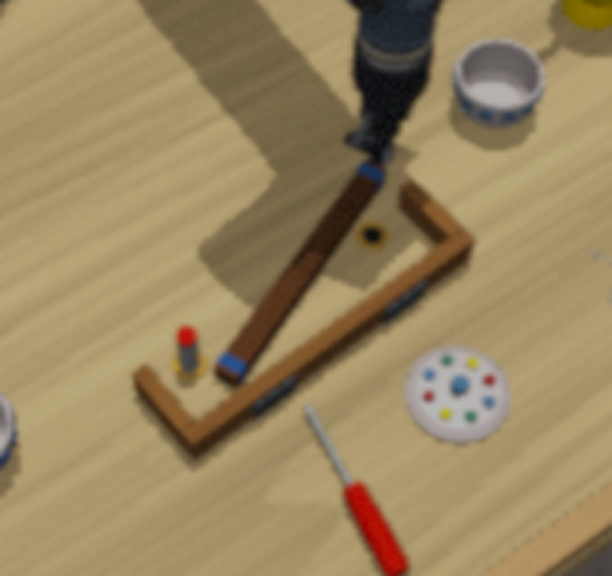

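The B end is now between the post and the back board, clear of both. I'll keep sliding the bar along its axis.

Emit:
apply_moves(
  increments=[
    [[0, -0.007, 0.001, 0], [0, -0.007, 0.001, 0], [0, -0.007, 0, 0], [0, -0.007, 0, 0], [0, 0, 0, 0]],
  ],
)

```text
t: 11.5
tcp_pos: [0.527, 0.168, 0.0873]
tool_rot: [-0.19, 0.982, -0.01, 0.011]
force: [-1.1, 1.1, 0.1]
finger_gap: 0.004
```

```bash
python3 st.py; python3 look.py 10
```

```text
t 11.5 bay mm [-116.   150.8] tip z mm 14.7 yaw err 17.94 tilt [ 0.026 -0.014 -1.   ] F [-1.1  1.1  0.1] gap 0.004
tip bay [-114.2  149.6]
scene 12 [279.  162.5] bay [-104.2  127.2]
scene 19 [240.4 216.7] bay [ -20.2 -114.4]
side 13 [198.9 177.8] bay [-106.8  129. ]
side 25 [278.2 197.4] bay [ -26.2 -114.6]
```

View pics/scene_10.png

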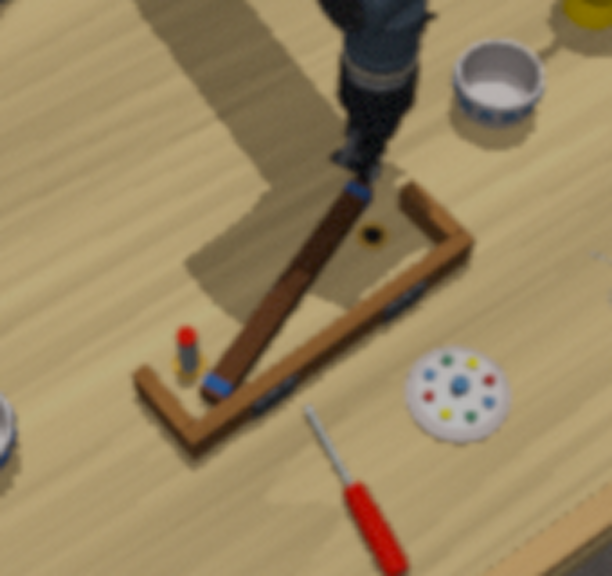

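Emit:
apply_moves(
  increments=[
    [[0, -0.007, 0, 0], [0, -0.007, 0, 0], [0, -0.005, 0, 0], [0, 0, 0, 0]],
  ],
)

```text
t: 12.0
tcp_pos: [0.5339, 0.1495, 0.0871]
tool_rot: [-0.19, 0.982, -0.009, 0.01]
force: [-0.9, 0.5, 0.8]
finger_gap: -0.001
```

```bash
python3 st.py; python3 look.py 11
```

```text
t 12.0 bay mm [-110.5  131.9] tip z mm 14.5 yaw err 17.96 tilt [ 0.024 -0.014 -1.   ] F [-0.9  0.5  0.8] gap -0.001
tip bay [-108.8  130.7]
scene 16 [276.4 166.3] bay [-97.6 109.1]
scene 16 [236.3 220.6] bay [ -17.2 -133.7]
side 11 [204.5 179.5] bay [-102.2  109.9]
side 25 [284.6 198.9] bay [ -19.8 -133.3]
```

The bar now lies behind the post, with its centre at (-59,-12) mm in the bay frame. I'll go round to the front of the A end and swing it in.

Emit:
apply_moves(
  increments=[
    [[0, 0.012, 0, 0], [0.02, 0, 0, 0], [0.025, 0, 0, 0], [0, -0.025, 0, 0], [0, -0.03, 0.002, 0]],
  ],
)

```text
t: 12.6
tcp_pos: [0.5042, 0.0983, 0.0854]
tool_rot: [-0.195, 0.981, -0.009, 0.01]
force: [0.1, -0.1, -0.6]
finger_gap: -0.002
```

```bash
python3 st.py
```

```text
t 12.6 bay mm [-143.6   82.8] tip z mm 12.8 yaw err 18.46 tilt [ 0.023 -0.013 -1.   ] F [ 0.1 -0.1 -0.6] gap -0.002
tip bay [-142.    81.8]
```

Emit:
apply_moves(
  increments=[
    [[0, 0, 0, 6.2], [0, 0, 0, 6.2], [0, 0, 0, 6], [-0.012, 0, 0, 0], [-0.01, 0, 0, 0]],
  ],
)

```text
t: 13.1
tcp_pos: [0.5252, 0.1003, 0.0859]
tool_rot: [-0.028, 1.0, -0.007, 0.01]
force: [-1.0, 0.2, 0.5]
finger_gap: 0.002
```

```bash
python3 st.py
```

```text
t 13.1 bay mm [-122.5   83.3] tip z mm 13.3 yaw err -0.81 tilt [ 0.021 -0.013 -1.   ] F [-1.   0.2  0.5] gap 0.002
tip bay [-121.1   82.3]
```

Emit:
apply_moves(
  increments=[
    [[-0.008, 0, 0, 0], [-0.008, 0, 0, 0], [-0.008, 0, 0, 0], [-0.008, 0, 0, 0], [-0.004, 0, 0, 0]],
  ],
)

```text
t: 13.6
tcp_pos: [0.5632, 0.1043, 0.0864]
tool_rot: [-0.029, 1.0, -0.007, 0.009]
force: [-0.7, 0.2, 0.5]
finger_gap: -0.002
```

```bash
python3 st.py; python3 look.py 12
```

```text
t 13.6 bay mm [-84.3  84.7] tip z mm 13.8 yaw err -0.66 tilt [ 0.019 -0.013 -1.   ] F [-0.7  0.2  0.5] gap -0.002
tip bay [-83.   83.7]
scene 13 [283.3 172.9] bay [-60.9 110. ]
scene 16 [234.1 221.4] bay [ -19.6 -141. ]
side 20 [286. 200.] bay [ -20.9 -139.3]
```

View pics/scene_12.png

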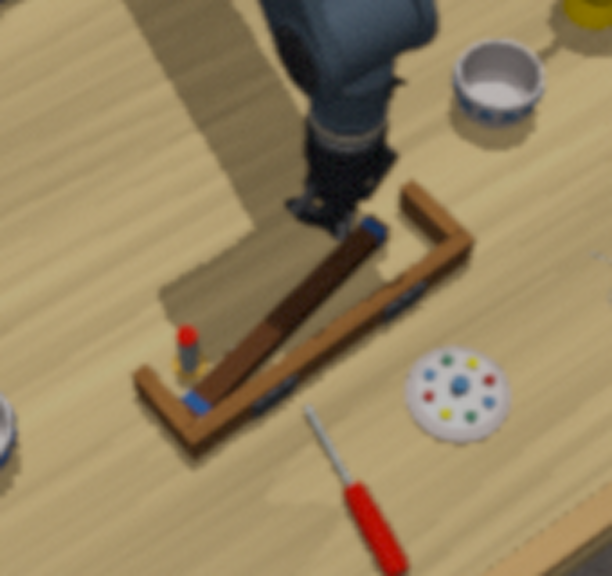

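The A end is swinging in; B's band is at (-20,-140), almost at the cheek. I'll continue.

Emit:
apply_moves(
  increments=[
    [[-0.008, 0.001, 0, 0], [-0.008, 0.001, 0, 0], [-0.008, 0.001, 0, 0], [-0.006, 0.001, 0, 0], [-0.004, 0, 0, 0]],
  ],
)

```text
t: 14.2
tcp_pos: [0.5984, 0.1105, 0.0867]
tool_rot: [-0.029, 1.0, -0.007, 0.008]
force: [-0.5, -0.1, 0.3]
finger_gap: -0.0
```

```bash
python3 st.py; python3 look.py 13
```

```text
t 14.2 bay mm [-48.8  88.4] tip z mm 14.1 yaw err -0.68 tilt [ 0.017 -0.013 -1.   ] F [-0.5 -0.1  0.3] gap -0.0
tip bay [-47.6  87.3]
scene 16 [291.2 179.8] bay [-21.9 112.6]
scene 19 [233.4 221.4] bay [ -21.2 -142.9]
side 20 [285.3 201.3] bay [ -26.4 -140.3]
```

View pics/scene_13.png

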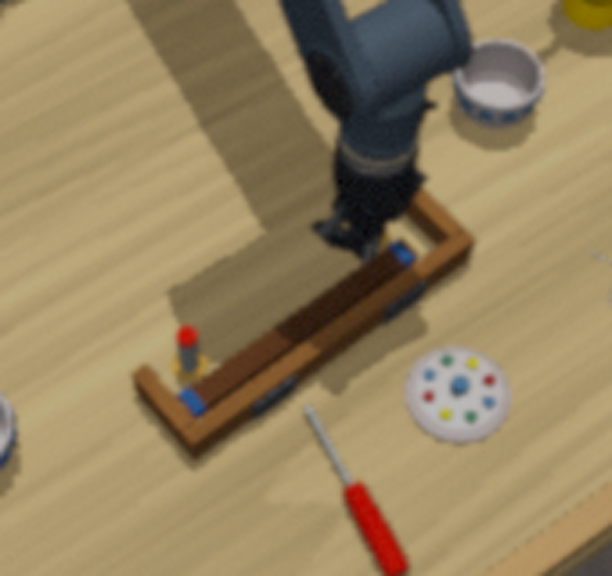

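Emit:
apply_moves(
  increments=[
    [[-0.005, 0, 0, 0], [-0.005, 0, 0, 0], [-0.004, 0, 0, 0]],
  ],
)

```text
t: 14.6
tcp_pos: [0.6085, 0.1111, 0.0864]
tool_rot: [-0.029, 1.0, -0.007, 0.002]
force: [-10.8, -1.4, 8.0]
finger_gap: -0.003
```

```bash
python3 st.py
```

```text
t 14.6 bay mm [-38.6  88.3] tip z mm 13.8 yaw err -0.68 tilt [ 0.005 -0.014 -1.   ] F [-10.8  -1.4   8. ] gap -0.003
tip bay [-38.3  87.3]
```

A is seated, with 10.8 N of contact force. Now I'll back off and push the B side.

Emit:
apply_moves(
  increments=[
    [[0.015, 0, 0, 0], [0.01, -0.02, 0, 0], [0, -0.045, 0, 0], [0, -0.045, 0, 0], [0, -0.03, 0, 0]],
  ],
)

```text
t: 15.1
tcp_pos: [0.5929, -0.0294, 0.0887]
tool_rot: [-0.034, 0.999, -0.007, 0.004]
force: [0.1, 0.6, 0.8]
finger_gap: 0.003
```

```bash
python3 st.py; python3 look.py 14
```

```text
t 15.1 bay mm [-64.1 -50.7] tip z mm 16.1 yaw err -0.11 tilt [ 0.009 -0.014 -1.   ] F [0.1 0.6 0.8] gap 0.003
tip bay [-63.5 -51.7]
scene 10 [292.5 181. ] bay [-15.4 113. ]
scene 18 [233.2 221.3] bay [ -21.7 -143.1]
side 18 [221.3 163.5] bay [-15.7 115.5]
side 13 [285.3 201.4] bay [ -26.6 -140.5]
```

View pics/scene_14.png

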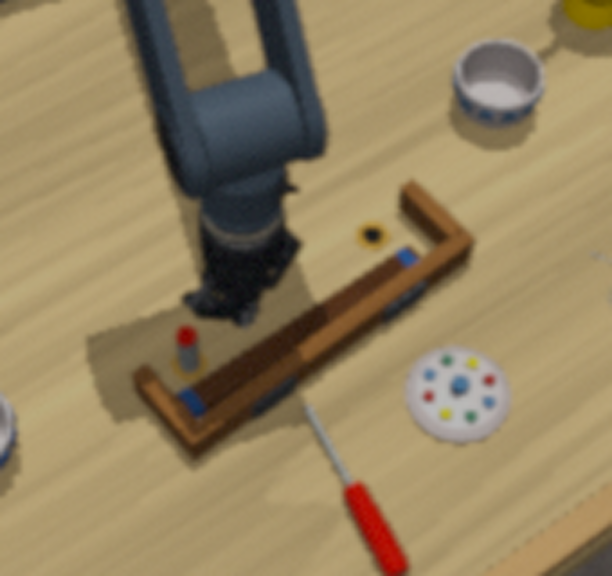

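The A band is at x = -15.5 mm (home) and the B band at about -24. I'll push B in now.

Emit:
apply_moves(
  increments=[
    [[-0.008, -0.003, 0.002, 0], [-0.006, -0.002, 0.001, 0], [-0.006, 0, 0, 0], [-0.005, 0, 0, 0], [-0.005, 0, 0, 0]],
  ],
)

```text
t: 15.7
tcp_pos: [0.6209, -0.0324, 0.0852]
tool_rot: [-0.034, 0.999, -0.007, -0.003]
force: [-14.8, -6.9, 9.6]
finger_gap: 0.001
```

```bash
python3 st.py; python3 look.py 15
```

```text
t 15.7 bay mm [-36.3 -55.7] tip z mm 12.6 yaw err -0.06 tilt [-0.006 -0.015 -1.   ] F [-14.8  -6.9   9.6] gap 0.001
tip bay [-36.8 -56.7]
scene 8 [292.8 180.9] bay [-15.2 114. ]
scene 12 [234.7 222.3] bay [ -15.7 -141.7]
side 19 [221.2 163.4] bay [-15.5 116.2]
side 14 [287.4 198.6] bay [ -13.7 -139. ]
```

Both ends now read home, with 14.8 N of contact force. I'll withdraw and check.

Emit:
apply_moves(
  increments=[
    [[0.008, 0, 0, 0], [0.015, 0, 0, 0], [0.02, 0, -0.01, 0], [0.02, 0, -0.04, 0], [0.02, 0, -0.045, 0]],
  ],
)

```text
t: 16.3
tcp_pos: [0.536, -0.0322, 0.1768]
tool_rot: [-0.037, 0.999, -0.005, -0.007]
force: [1.0, -0.3, 0.3]
finger_gap: 0.005
```

Emit:
apply_moves(
  increments=[
    [[0.02, 0, -0.045, 0], [0.02, 0.02, -0.045, 0], [0, 0.03, 0, 0], [0, 0, 0, 0], [0, 0, 0, 0]],
  ],
)

```text
t: 16.8
tcp_pos: [0.4943, 0.0185, 0.273]
tool_rot: [-0.039, 0.999, -0.006, 0.001]
force: [-0.3, 0.1, -0.1]
finger_gap: 0.001
```

```bash
python3 st.py; python3 look.py 16
python3 - <<'E'
from h import *
s=manip.sense(); p,d=manip.snapshot("wrist"); cv2.imwrite("pics/w16.png",p[:,:,::-1])
hsv=cv2.cvtColor(p,cv2.COLOR_RGB2HSV)
blue=(hsv[...,0]>95)&(hsv[...,0]<130)&(hsv[...,1]>120)&(hsv[...,2]>60)
nn,l,st,c=cv2.connectedComponentsWithStats(blue.astype(np.uint8))
for i in range(1,nn):
    if st[i,4]>60: print(st[i],c[i].round(1),(tobay(wplane(*c[i],.024,s))*1e3).round(1))
p,d=manip.snapshot("scene"); cv2.imwrite("pics/full16.png",p[:,:,::-1])
E
```

```text
t 16.8 bay mm [-159.1    3.9] tip z mm 200.4 yaw err 0.52 tilt [ 0.002 -0.012 -1.   ] F [-0.3  0.1 -0.1] gap 0.001
tip bay [-159.    3.]
scene 8 [292.8 180.9] bay [-15.2 114. ]
scene 11 [234.5 222.2] bay [ -16.4 -141.7]
side 18 [221.3 163.2] bay [-14.5 116.5]
side 19 [287.2 198.6] bay [ -14.1 -138.5]
[122 283  11  11  87] [126.8 287.8] [ -24.3 -143.4]
```

View pics/w16.png

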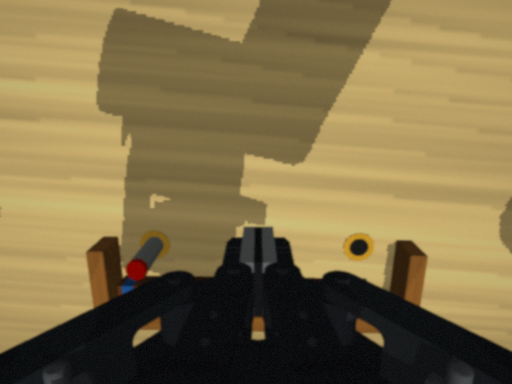

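View pics/side_16.png

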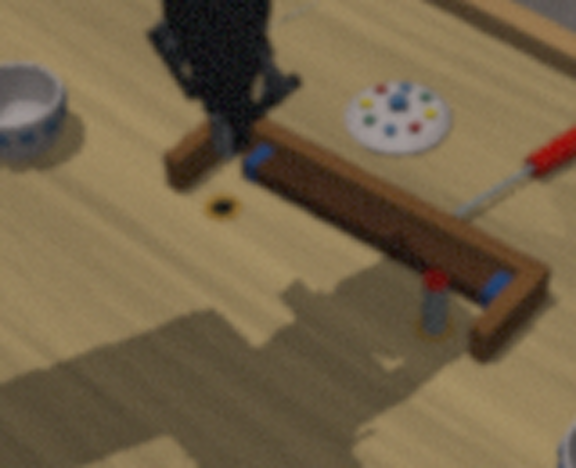

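View pics/full16.png

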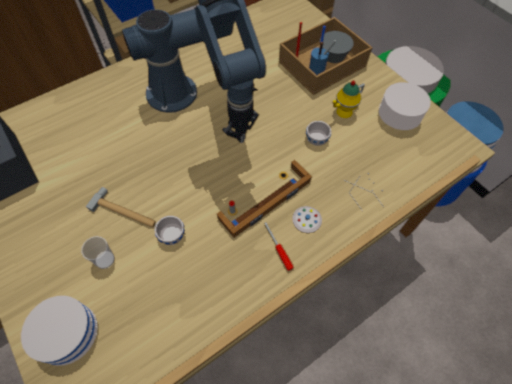

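The bar lies along the back board behind the post, and the bystanders look unmoved. In the wrist view the post hides part of the B band, so its -24 mm reading doesn't count. Handing in.

```bash
python3 -c "
from station import manip; print(manip.sign_off())"
```

```text
the job is handed in; nothing more can be done
None
```

The bar is home in the bay, flat against the back board along its whole length. I handed the job in at about 17 s of the 58 s allowed.

**How:** Using only the closed fingers, I did the following:
1. Slid the bar about 80 mm towards +y along its own axis.
2. Pushed it from the front until it stood at about 18°.
3. Pushed on its +y end so that the -y end slid in behind the post.
4. Swung the +y end in, then seated each end in turn, with about 11 N and 15 N of contact force.

**Last checks:** With the arm clear, the scene and side views put both blue bands at x between -14 and -16 mm in the bay frame; home is -13 mm and the limit is -21 mm. The bar's centre is at y ≈ -12 mm, and the limit is ±19 mm. The bar looks flat, and the bowls, lid, ewer, beaker, hammer and scriber look unmoved in the picture, though I did not measure them again.

**One reading disagreed:** The last wrist picture gave x = -24 mm for the -y band. I set it aside because the post hides part of that band in that view.

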